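# Close the bonding jig on a mended fan guard

## Task

Lay the freshly glued fan guard flat in the pocket of the blue bonding jig, its square head in the wide end of the pocket, and let go of it. Then fit the orange upper half down over the jig's two dowels and push it down against the springs until the two halves meet, and finish while still holding it pressed shut. Leave the glue bottle, the jar and the folded fan where they are.

Things in the scene. Friction and masses are not known exactly. Their poses are not given: they have to be found in the camera images.
- jig: Blue lower half of the jig, fixed, yaw within 0.4 rad: block 184 (x) x 84 (y) x 28 mm high, pocket open to the top, two steel dowels on its flat top. Origin: centre of its underside on the table, z up. In the middle (x -22 to +22 mm) the side walls are cut away out to the sides, down to 12 mm above the table, so fingers holding the guard's middle can go down beside it and open.
- pocket (a point): Point fixed in the jig, 22 mm above its origin, same axes: where the guard's origin belongs when it lies in the pocket on the unloaded white bed. The pocket is the guard's outline with 2 mm play all round: 24 mm wide from x -67 to +26, then 34 mm wide from +26 to +60 mm. The bed lies 6 mm below the jig's top face, so the guard stands 4 mm proud.
- bed (a joint): How far the white bed in the pocket has been pushed down on its springs, m: 0 = up, 0.004 = the guard's top is level with the jig's top face and the halves meet, 0.006 = stop. The springs push up with 5 N at 0 and 11 N at 0.004. The guard and the upper half by their own weight do not push it down.
- dowel_a (a point): Tip of the dowel on the jig's -x side, at jig x = -78, y = 0, 50 mm above the table. Both dowels are 12 mm thick and stand 22 mm above the jig's top face; their upper 8 mm taper to 6 mm thick at the tip.
- dowel_b (a point): Tip of the other dowel, at jig x = +78, y = 0, 50 mm above the table.
- guard: Carved dark wood fan guard, about 40 g, 10 mm thick, flat on the table left or right: stick 20 mm wide from x -65 to +28 mm, square head 30 x 30 mm with brass disc from +28 to +58; yellow glue line. Origin: underside, on the stick's centre line near its balance point; best gripped here across the 20 mm. x points to the head, which must lie towards the jig's +x. Yaw within 0.5 rad of world x.
- guard_head (a point): Centre of the guard's square head, on its underside, at guard x = +43 mm.
- press: Orange upper half, about 220 g, flat on the table across from the guard: plate 184 (x) x 84 (y) x 12 mm, two 15 mm through holes at x -78 and +78, y 0; on its middle a black grip bar 60 (x) x 22 (y) mm, from 12 to 46 mm above the underside. Origin: centre of the underside. Fits either way round; halves met: origin 28 mm above the table; unpressed on the guard: 32 mm. Yaw within 0.5 rad.
- glue: Bystander: white glue bottle with red cap, 44 mm thick, 100 mm tall, upright. Origin: centre of its underside.
- jar: Bystander: jar with black cap, 60 mm thick, 65 mm tall, upright. Origin: centre of its underside.
- fan: Bystander: folded fan, 190 (its x) x 24 x 20 mm, lying on the table beyond the jig. Origin: centre of its underside.
Things that resemble listed ones, but are neither listed nor needed, are in the scene too. Of the things that look like the press, the middle-sized one is meant.

How it is judged:
By the outcome, as a careful person would: the job done as asked, in the order asked, and still so for the second after the job is handed in, while the arm keeps its last pose, push and grip.
It also fails if it takes over 67 s, if anything falls off the work surface, if the arm or the gripper's body presses on something with over 40 N, if the wrist force passes 120 N, or if a joint passes its speed limit or range.

## Robot

A 6-joint arm with a two-finger parallel gripper is mounted at the origin on the work surface. World frame = base frame: x ahead of the robot, y to its left, z up, the work surface at z = 0. Lengths are in m, angles in degrees, forces in N, time in s.
With the tool pointing down it reaches from about 0.25 to 0.725 m from the base axis. Payload 9.7 kg.
Tool frame: the origin (TCP) lies midway between the tips of the shut fingers; the grasp point (between the pads) lies 19 mm behind it; z points along the fingers, y is the line along which they close (so a half turn about z gives the same grasp; the last joint's range is limited). The gripper opens to 85 mm and grips with 20 to 120 N. Pads are 22 mm wide; open, the fingers measure 114 mm over their backs; the gripper's body (76 mm by 85 mm) begins 54 mm behind the grasp point. The pads swing forward as they close: fully open they stand 13 mm farther back than shut.
Start: joints at [74.141, 4.979, 10.078, 95.1, 0, 90], TCP at [0.15, 0.529, 0.196] pointing down, gripper open.
Joint ranges: [-179.16, 179.16], [-48.56, 103.87], [-65.8, 70.77], [-126.05, 130.52], [-82.76, 87.17], [-180, 180]. Speed limits (degrees/s): [127.2, 127.2, 147.25, 180, 180, 180].

## Interface

Orientations are given as [roll, pitch, yaw] about the fixed x, y, z axes, in that order (R = Rz(yaw) Ry(pitch) Rx(roll)).
In Python, from workcell import * gives the robot as it stands.
- The arm moves only by the tool servo_tool, never from a script. Its argument "moves" is a list of rows, each a list of 4 numbers: the shift along the world's x, y, z in cm, then the turn about the world's z in rad. A call has 1 to 20 rows; each row is the pose to reach, as a shift and turn from the pose commanded when the call began; what a row does not reach only later rows make up. A row lasts 1/12 s, in which the tool goes at most 41.7 mm and 7.16 degrees, less where a joint would pass 70% of its speed; a pose out of reach is approached as far as the arm can. A call with a gripper value outside its range is refused whole. "claw" is the closure, from 0 (fully open) to 1 (shut), set as the call begins (left out, the last holds). The fingers move at their own pace and stop on an object; "force" is the grip in N (left out, the last holds). Time passes only in rows, so rows that repeat a pose let the fingers close. It gives the time, the measured TCP pose, the force, the opening and the grip force at its end, in the units of the state.
- get_obs(): the state, without advancing time (a new reading comes with each control period).
- camera(name): name is "side" or "top"; returns the picture (480x640x3 uint8, red, green, blue); there is no depth.
- get_calibration(name): a dict with "fx", "fy", "cx", "cy" (pixels), "rvec" (rotation vector, rad) and "tvec" (3), from world to camera coordinates, as OpenCV has them. Camera axes: x right, y down, z forward; pixel columns grow to the right and rows downward; lengths in m; the calibration is good to about 2 mm. A picture is of the moment at which its call begins. get_calibration takes no time and is no camera call.
- job_done(): hands the job in; it is judged then, once.
The state is a dict: "time": time; "q": joint angles; "qd": joint speeds; "joint_efforts": joint torques, N m; "ee_pos": TCP position; "tcp_rot": TCP orientation; "wrist_force": force on the tool from outside, world axes, zero at the start; "torque": the same for the moment, N m; "opening": finger opening in m; "grasp_force": force on a finger pad.
Only numpy, scipy, OpenCV 4.12 (cv2) and the standard library are available. Lean on these libraries where they do the work, as an engineer would, in place of code of your own. Each camera call takes 0.05 s, during which the arm holds its last target. There are 200 camera calls.

## Working session

There is one attempt and no reset: what is moved stays moved. The work goes in short steps, Python scripts to look and compute and a tool call to move; the robot and the scene stay as the last step left them, time stands still between calls to the robot, and variables do not carry over. Pictures are saved under pics/ and viewed, at most 10 in all, crops included, and the job is handed in when it is done.

Besides the shell and the picture viewer there is one more tool, called after "Emit:" as name([rows], argument=value, ...), one row to a line, values as JSON. servo_tool: Moves the arm, as the interface text tells. Its arguments: {"type":"object","properties":{"moves":{"type":"array","items":{"type":"array","items":{"type":"number"}}},"claw":{"type":"number"},"force":{"type":"number"}},"required":["moves"]}

```bash
mkdir -p pics; python3 - <<'E'
from workcell import *
import cv2
for n in ["top","side"]:
    cv2.imwrite(f"pics/{n}0.png",camera(n)[:,:,::-1]); c=get_calibration(n); print(n,c)
o=get_obs(); print(o["time"],o["ee_pos"],o["tcp_rot"],o["opening"])
E
```

```text
top {'fx': 474.3402426768028, 'fy': 474.3402426768028, 'cx': 314.8136696556104, 'cy': 240.1723181363508, 'rvec': array([ 2.13269941, -2.1682799 ,  0.11439238]), 'tvec': array([0.06751135, 0.49154656, 1.04779994])}
side {'fx': 594.0573027275211, 'fy': 594.0573027275211, 'cx': 321.99231968447003, 'cy': 232.7336519782034, 'rvec': array([ 2.17709298, -0.50665295,  0.2815593 ]), 'tvec': array([-0.42809787,  0.18859228,  1.10547516])}
0.1 [0.15024902 0.5288575  0.1949567 ] [-1.79934910e+02 -1.22915602e-04  1.64138536e+02] 0.0851396025209719
```

View pics/top0.png

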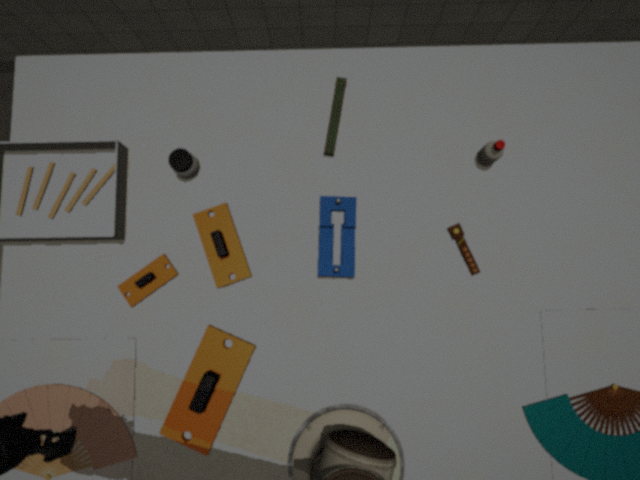

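View pics/side0.png

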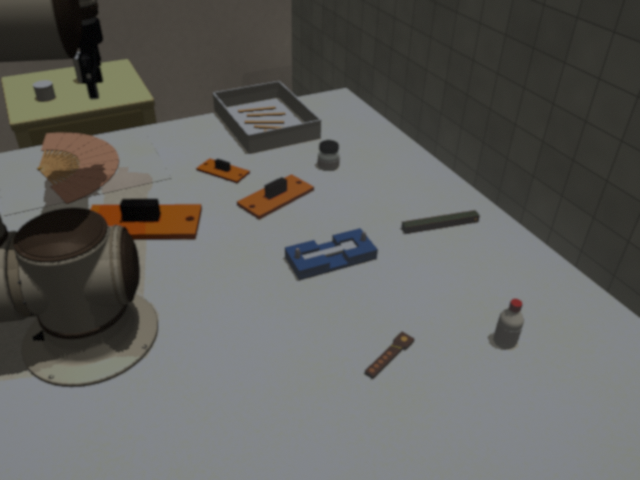

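The top view shows the jig at (337,237), the guard at (463,249) with its head up and left, and the middle-sized press at (222,245). World +x points up in the image. I'll enlarge these three.

```bash
cat > h.py <<'E'
import numpy as np, cv2
from workcell import *
def ray(name,uv,z):
    c=get_calibration(name); R,_=cv2.Rodrigues(c["rvec"]); t=c["tvec"]
    d=R.T@np.array([(uv[0]-c["cx"])/c["fx"],(uv[1]-c["cy"])/c["fy"],1]); o=-R.T@t
    return (o+d*(z-o[2])/d[2])[:2]
def proj(name,P):
    c=get_calibration(name); K=np.array([[c["fx"],0,c["cx"]],[0,c["fy"],c["cy"]],[0,0,1]])
    return cv2.projectPoints(np.array(P,float).reshape(-1,3),c["rvec"],c["tvec"],K,None)[0][:,0]
def mosaic(im,boxes,s,out):
    # boxes (u0,v0,w,h)
    H=max(b[3] for b in boxes)*s; tiles=[]
    for u,v,w,h in boxes:
        t=cv2.resize(im[v:v+h,u:u+w],None,fx=s,fy=s,interpolation=cv2.INTER_CUBIC)
        t=np.clip(255*(t/255.)**.6,0,255).astype(np.uint8)
        for k in range(0,w,10): cv2.line(t,(int((k+.5)*s),0),(int((k+.5)*s),8),(255,0,255),1); cv2.putText(t,str(u+k),(int((k+.5)*s)+1,18),0,.33,(255,0,255))
        for k in range(0,h,10): cv2.line(t,(0,int((k+.5)*s)),(8,int((k+.5)*s)),(255,0,255),1); cv2.putText(t,str(v+k),(9,int((k+.5)*s)+4),0,.33,(255,0,255))
        tiles.append(cv2.copyMakeBorder(t,0,H-t.shape[0],0,0,cv2.BORDER_CONSTANT))
    cv2.imwrite(out,np.hstack(tiles)[:,:,::-1])
E
python3 - <<'E'
from h import *
im=cv2.imread("pics/top0.png")[:,:,::-1]
mosaic(im,[(185,195,70,100),(310,188,55,100),(440,215,40,70)],5 if 0 else 4,"pics/m0.png")
mosaic(im,[(188,198,66,94),(312,190,48,92),(440,218,44,62)],5,"pics/m0.png")
E
```

```text
(no output)
```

View pics/m0.png

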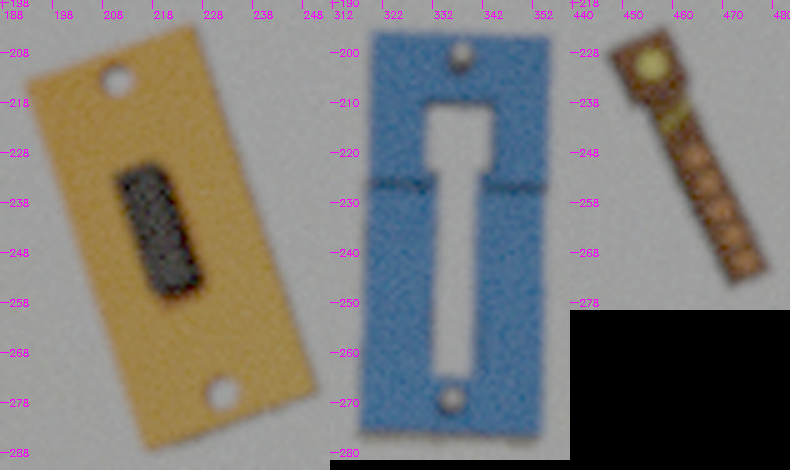

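The press has holes at (211.1,213.5) and (231.9,276.1). The jig's corners run from (320,196) to (353.5,277), and the guard's disc is at (456,230). Next I'll fit silhouettes in both cameras to get sub-pixel poses.

```bash
cat > fit.py <<'E'
from h import *
from scipy.optimize import minimize
def box(x0,x1,y0,y1,z0,z1): return np.array([[x,y,z] for x in(x0,x1) for y in(y0,y1) for z in(z0,z1)])
MOD={"press":[box(-.092,.092,-.042,.042,0,.012),box(-.03,.03,-.011,.011,.012,.046)],
"jig":[box(-.092,.092,-.042,.042,0,.028)],
"guard":[box(-.065,.028,-.01,.01,0,.01),box(.028,.058,-.015,.015,0,.01)]}
def fit(name,im,what,p0,z0=0,pad=14,S=4):
    hsv=cv2.cvtColor(im,cv2.COLOR_RGB2HSV).astype(float); I=im.astype(float)
    def pts(p):
        c,s=np.cos(p[2]),np.sin(p[2]); R=np.array([[c,-s,0],[s,c,0],[0,0,1]])
        return [proj(name,m@R.T+[p[0],p[1],z0]) for m in MOD[what]]
    a=np.vstack(pts(p0)); u0,v0=np.floor(a.min(0)-pad).astype(int); u1,v1=np.ceil(a.max(0)+pad).astype(int)
    C=I[v0:v1,u0:u1]; bg=np.median(np.r_[C[0],C[-1]],axis=0)
    d=np.linalg.norm(C/ C.sum(2,keepdims=True)-bg/bg.sum(),axis=2)*2.0+np.abs(C.sum(2)-bg.sum())/bg.sum()*(0.6 if what!="jig" else .2)
    m=np.clip(d/(0.6*np.percentile(d,90 if what!="guard" else 97)),0,1)
    if what=="jig":  # fill pocket
        mm=(m>.5).astype(np.uint8); cs,_=cv2.findContours(mm,cv2.RETR_EXTERNAL,cv2.CHAIN_APPROX_NONE); k=max(cs,key=cv2.contourArea)
        f=cv2.drawContours(np.zeros_like(mm),[k],-1,1,-1); f=cv2.erode(f,np.ones((3,3))); m=np.maximum(m,f)
    m=cv2.GaussianBlur(m,(0,0),.8)
    def ren(p):
        r=np.zeros(((v1-v0)*S,(u1-u0)*S),np.uint8)
        for q in pts(p):
            h=cv2.convexHull(((q-[u0,v0]+.5)*S-.5).astype(np.float32))
            cv2.fillConvexPoly(r,np.round(h*16).astype(np.int32),255,shift=4)
        return cv2.GaussianBlur(cv2.resize(r,(u1-u0,v1-v0),interpolation=cv2.INTER_AREA)/255.,(0,0),.8)
    best=minimize(lambda q:((ren(q*[.01,.01,.05])-m)**2).mean(),np.array(p0)/[.01,.01,.05],method="Nelder-Mead",options=dict(initial_simplex=None,xatol=.005,fatol=1e-7))
    return best.x*[.01,.01,.05],best.fun
E
cat > run1.py <<'E'
from fit import *
h1,h2=ray("top",(211.1,213.5),.008),ray("top",(231.9,276.1),.008)
print("press holes",h1,h2,np.linalg.norm(h1-h2))
d1,d2=ray("top",(337.7,202),.05),ray("top",(336,269.5),.05); print("dowels",d1,d2,np.linalg.norm(d1-d2))
J=[ray("top",p,.028) for p in [(320.1,196.1),(355.5,196.9),(353.5,276.9),(317.7,275.9)]]; print("jig",np.mean(J,0),J[0]-J[3])
disc,tail=ray("top",(455.9,230.3),.01),ray("top",(475.8,272.8),.005); print("guard",disc,tail,np.linalg.norm(disc-tail))
g=disc-tail; gy=np.arctan2(g[1],g[0]); u=g/np.linalg.norm(g); pj=(d1-d2)
P0={"press":[*(h1+h2)/2,np.arctan2(*(h1-h2)[::-1])],"jig":[*(d1+d2)/2,np.arctan2(*pj[::-1])],"guard":[*(disc-.043*u),gy]}
for n in["top","side"]:
    im=cv2.imread(f"pics/{n}0.png")[:,:,::-1]
    for k in P0: print(n,k,np.round(P0[k],4),*fit(n,im,k,P0[k]))
E
python3 run1.py
```

```text
press holes [0.56274441 0.30215737] [0.41524866 0.25232435] 0.15568663550788459
dowels [0.57595127 0.0061677 ] [0.42397459 0.013179  ] 0.15213833304632957
jig [0.50154728 0.00936834] [ 0.18353281 -0.00851319]
guard [ 0.51239409 -0.26680625] [ 0.41380997 -0.3085819 ] 0.10707022258280154
top press [0.489  0.2772 0.3258] [0.48899653 0.27724086 0.32581967] nan
top jig [ 0.5     0.0097 -0.0461] [ 0.50234159  0.00944812 -0.04824974] 0.001767407111556941
top guard [ 0.4728 -0.2836  0.4008] [ 0.4726013  -0.28299627  0.39171688] 0.0020554499938225607
side press [0.489  0.2772 0.3258] [0.48959455 0.27459469 0.33421807] 0.05854945191899838
side jig [ 0.5     0.0097 -0.0461] [ 0.50425281  0.00829696 -0.05048953] 0.010918653430250273
side guard [ 0.4728 -0.2836  0.4008] [ 0.47277935 -0.28517619  0.40193766] 0.0014468456001624692fit.py:14: RuntimeWarning: invalid value encountered in divide
  d=np.linalg.norm(C/ C.sum(2,keepdims=True)-bg/bg.sum(),axis=2)*2.0+np.abs(C.sum(2)-bg.sum())/bg.sum()*(0.6 if what!="jig" else .2)
```

Both cameras agree to about 2 mm, and the known lengths check out. I'll start with a small probe to learn which way the wrist turns.

Emit:
servo_tool([
  [1.3, -3.3, 0, 0.05],
  [2.6, -6.6, 0, 0.1],
], claw=0.3, force=40)

```text
time: 0.27
ee_pos: [0.176, 0.4627, 0.194]
tcp_rot: [-179.8, -0.0, 170.1]
wrist_force: [0.8, -0.7, 0.6]
opening: 0.0639
grasp_force: 0.0
```

```bash
python3 -c "
from workcell import *
o=get_obs();print(o['q'],o['ee_pos'],o['tcp_rot'],o['opening'])"
```

```text
[ 6.91778481e+01 -2.41968581e+00  2.36328700e+00  9.49366380e+01
 -4.88209454e-06  7.90652132e+01] [0.17595687 0.46267071 0.19395982] [-1.79849124e+02 -2.91441684e-02  1.70112597e+02] 0.06392368298032838
```

Turning the tool positively lowers q6, so the route with a positive turn stays within joint range.

Emit:
servo_tool([
  [29.7, -74.7, -5.4, 0.569],
  [29.7, -74.7, -5.4, 0.569],
  [29.7, -74.7, -5.4, 0.569],
  [29.7, -74.7, -5.4, 0.569],
  [29.7, -74.7, -5.4, 0.569],
  [29.7, -74.7, -5.4, 0.569],
  [29.7, -74.7, -5.4, 0.569],
  [29.7, -74.7, -5.4, 0.569],
  [29.7, -74.7, -5.4, 0.569],
  [29.7, -74.7, -5.4, 0.569],
  [29.7, -74.7, -5.4, 0.569],
  [29.7, -74.7, -5.4, 0.569],
  [29.7, -74.7, -5.4, 0.569],
  [29.7, -74.7, -5.4, 0.569],
  [29.7, -74.7, -5.4, 0.569],
  [29.7, -74.7, -5.4, 0.569],
  [29.7, -74.7, -5.4, 0.569],
  [29.7, -74.7, -5.4, 0.569],
  [29.7, -74.7, -5.4, 0.569],
  [29.7, -74.7, -5.4, 0.569],
])

```text
time: 1.93
ee_pos: [0.4736, -0.2871, 0.1403]
tcp_rot: [180.0, -0.0, -157.6]
wrist_force: [0.7, 0.2, -0.3]
opening: 0.0597
grasp_force: 0.0
```

Emit:
servo_tool([
  [0, 0, -3, 0],
  [0, 0, -6, 0],
  [0, 0, -8, 0],
  [0, 0, -8, 0],
  [0, 0, -8, 0],
])

```text
time: 2.35
ee_pos: [0.4725, -0.2835, 0.0609]
tcp_rot: [179.9, -0.1, -157.5]
wrist_force: [-0.3, 0.5, 0.9]
opening: 0.06
grasp_force: 0.0
```

Emit:
servo_tool([
  [0, 0, -2, 0],
  [0, 0, -4, 0],
  [0, 0, -5.4, 0],
  [0, 0, -5.7, 0],
  [0, 0, -5.7, 0],
  [0, 0, -5.7, 0],
])

```text
time: 2.85
ee_pos: [0.4742, -0.2844, 0.0066]
tcp_rot: [-179.9, 0.1, -157.5]
wrist_force: [-0.1, -0.5, 0.2]
opening: 0.06
grasp_force: 0.0
```

Emit:
servo_tool([
  [0, 0, 0, 0],
  [0, 0, 0, 0],
  [0, 0, 0, 0],
  [0, 0, 0, 0],
  [0, 0, 0, 0],
  [0, 0, 0, 0],
  [0, 0, 0, 0],
], claw=1, force=40)

```text
time: 3.43
ee_pos: [0.4733, -0.284, 0.0046]
tcp_rot: [-180.0, -0.0, -157.5]
wrist_force: [-0.4, 0.5, 0.2]
opening: -0.0001
grasp_force: 0.0
```

Emit:
servo_tool([
  [0, 0, 2, 0],
  [0, 0, 5, 0],
  [0, 0, 8, 0],
  [0, 0, 8, 0],
])

```text
time: 3.77
ee_pos: [0.4754, -0.2852, 0.0907]
tcp_rot: [-179.6, 0.3, -157.5]
wrist_force: [1.2, 0.3, 1.3]
opening: 0.0
grasp_force: 0.0
```

```bash
cat > run2.py <<'E'
from fit import *
o=get_obs(); print(o["ee_pos"],o["tcp_rot"],o["opening"],o["grasp_force"])
T=camera("top"); S=camera("side"); cv2.imwrite("pics/top1.png",T[:,:,::-1]); cv2.imwrite("pics/side1.png",S[:,:,::-1])
for n,im in(("top",T),("side",S)):
    im=np.maximum(im,1)
    for k,p in(("press",[.489,.277,.326]),("jig",[.502,.0094,-.048])): print(n,k,*fit(n,im,k,p))
P=proj("side",[*o["ee_pos"][:2],.085])[0].astype(int); Q=proj("top",[*o["ee_pos"][:2],.085])[0].astype(int)
big=[cv2.resize(i[max(q[1]-45,0):q[1]+45,max(q[0]-50,0):q[0]+50],None,fx=4,fy=4,interpolation=cv2.INTER_CUBIC) for i,q in((T,Q),(S,P))]
print(Q,P); cv2.imwrite("pics/g1.png",np.clip(255*(np.hstack(big)[:,:,::-1]/255.)**.6,0,255))
E
python3 run2.py
```

```text
[ 0.47543956 -0.28524649  0.09068036] [-179.6417202     0.26582904 -157.53005949] 3.075042439324666e-05 0.0
top press [0.4883427  0.27699131 0.32752131] 0.0034235769403945563
top jig [ 0.50245755  0.00944937 -0.04905208] 0.001620402173038209
side press [0.49025516 0.27492568 0.33319054] 0.05884961549171352
side jig [ 0.50560944  0.0072953  -0.05806957] 0.07813089105757827
[475 242] [395 322][ WARN:0@9.187] global loadsave.cpp:1063 imwrite_ Unsupported depth image for selected encoder is fallbacked to CV_8U.
```

View pics/g1.png

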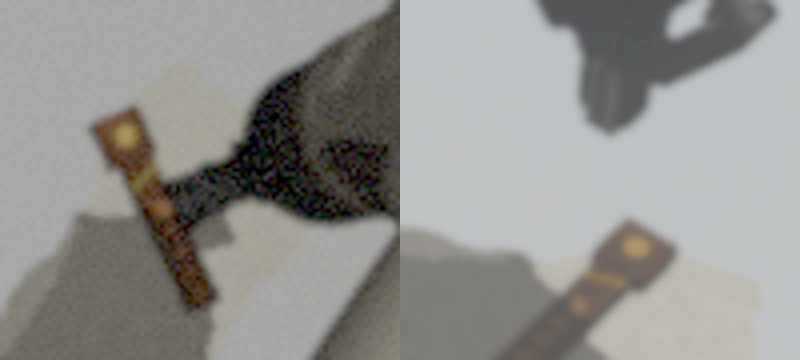

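The fingers shut to 0 with nothing between them, and the guard still lies on the table. The side crop shows the tip about 10 px above where the reported TCP projects. I'll check that with the arm at rest before going lower.

```bash
cat > run3.py <<'E'
from fit import *
T=camera("top"); S=camera("side"); o=get_obs(); print(o["time"],o["ee_pos"],o["tcp_rot"],o["qd"].round(2) if hasattr(o["qd"],"round") else o["qd"])
out=[]
for n,i in(("top",T),("side",S)):
    q=proj(n,o["ee_pos"])[0]; print(n,q); c=q.astype(int); i=i.copy()
    b=cv2.resize(i[c[1]-50:c[1]+50,c[0]-50:c[0]+50],None,fx=4,fy=4,interpolation=cv2.INTER_CUBIC)
    p=tuple(((q-c+50.5)*4).astype(int)); cv2.drawMarker(b,p,(255,0,255),0,12,1); out.append(b)
cv2.imwrite("pics/g2.png",np.clip(255*(np.hstack(out)[:,:,::-1]/255.)**.6,0,255).astype(np.uint8))
print(fit("side",np.maximum(S,1),"guard",[.4727,-.284,.397]))
E
python3 run3.py
```

```text
3.9667 [ 0.47292159 -0.28371209  0.08365247] [ 1.79945730e+02 -4.22034309e-02 -1.57528819e+02] [ 0.01  0.32 -0.79  0.1   0.11  0.04]
top [474.2978873 243.463556 ]
side [393.28724794 322.52529983]
(array([ 0.46119836, -0.28577667,  0.26990287]), np.float64(0.22178843569639844))
```

View pics/g2.png

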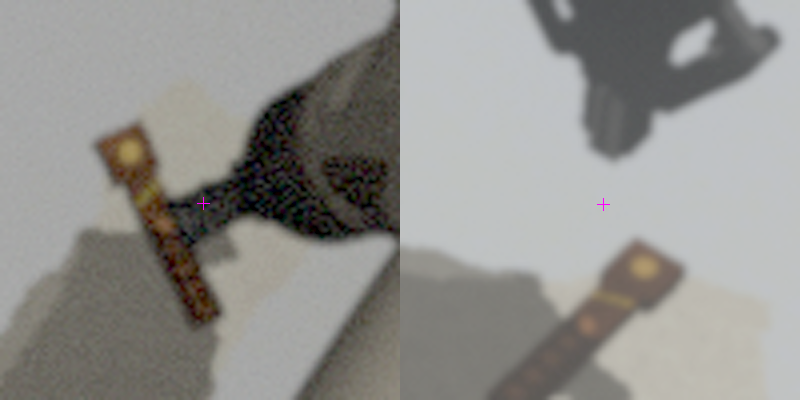

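In the side view the real fingertip is at about (612,160), with the reported TCP marked at (603,204). In the top view the tip is at about (180,222), against the marker at (203,203). I'll triangulate the offset.

```bash
python3 - <<'E'
from h import *
from scipy.optimize import least_squares
e=np.array([.4729,-.2837,.0837])
for n in("top","side"):
    a=proj(n,[e,e+[0,0,.05],e+[.05,0,0],e+[0,.05,0]]); print(n,(a[1:]-a[0]).round(1).tolist())
for mt in ((180,222),(178,228),(185,215)):
    t=np.array([474.3+(mt[0]-203)/4,243.5+(mt[1]-203)/4]); s=np.array([393.3+(612-603)/4,322.5+(160-204)/4])
    r=least_squares(lambda p:np.r_[proj("top",p)[0]-t,proj("side",p)[0]-s],e); print(mt,r.x,(r.x-e).round(4),r.cost)
E
```

```text
top [[7.7, -2.8], [-1.3, -23.0], [-23.4, 0.4]]
side [[2.8, -20.9], [24.0, -8.9], [-14.9, -18.2]]
(180, 222) [ 0.47326159 -0.27215619  0.09758429] [0.0004 0.0115 0.0139] 30.93219579071396
(178, 228) [ 0.47193361 -0.27181313  0.09750296] [-0.001   0.0119  0.0138] 41.256682614676926
(185, 215) [ 0.47436682 -0.27347827  0.09875955] [0.0015 0.0102 0.0151] 19.50534464056081
```

The rays don't intersect, with a residual of about 5 px, so I misidentified the tip. I need to see the whole gripper.

```bash
python3 - <<'E'
from h import *
T=camera("top"); S=camera("side"); o=get_obs(); print(o["ee_pos"],o["opening"])
from scipy.spatial.transform import Rotation as R
M=R.from_euler("xyz",o["tcp_rot"],degrees=True).as_matrix(); e=o["ee_pos"]; out=[]
for n,i in(("top",T),("side",S)):
    q=proj(n,e)[0]; c=(q+([25,-10] if n=="top" else [10,-35])).astype(int); a,b=c[0]-66,c[1]-75
    t=np.clip(255*(cv2.resize(i[b:b+150,a:a+133],None,fx=3,fy=3,interpolation=cv2.INTER_CUBIC)/255.)**.5,0,255).astype(np.uint8)
    f=lambda P:tuple(((proj(n,P)[0]-[a,b]+.5)*3).astype(int))
    for k,col in((0,(255,0,0)),(1,(0,255,0)),(2,(0,0,255))):
        cv2.line(t,f(e),f(e+M[:,k]*.04*(-1 if k==2 else 1)),col,1)
    out.append(t)
cv2.imwrite("pics/g3.png",np.hstack(out)[:,:,::-1])
E
```

```text
[ 0.47267386 -0.28360099  0.08324041] -0.00030278444764150053
```

View pics/g3.png

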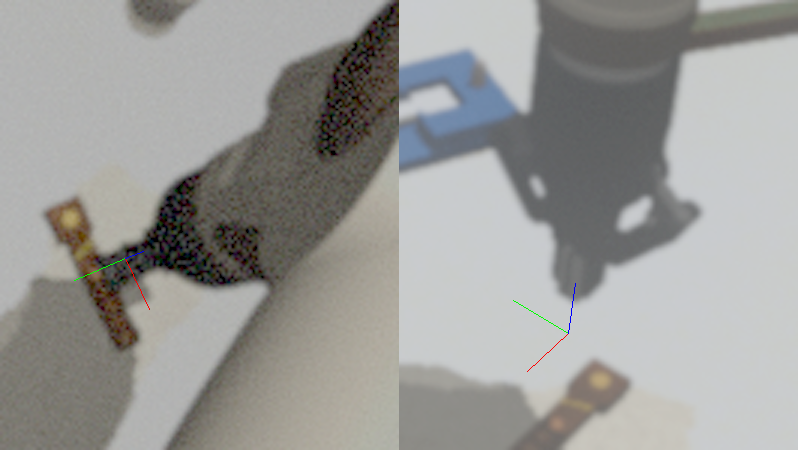

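The side view shows the shut tips only about 28 mm above the reported TCP, a purely vertical offset. That explains why the fingers closed above the guard. I'll confirm it by gently touching bare table beside the guard with the fingers shut.

Emit:
servo_tool([
  [-1.5, 3.7, 0, 0],
  [-1.5, 3.7, -4, 0],
  [-1.5, 3.7, -7.5, 0],
  [-1.5, 3.7, -8.1, 0],
  [-1.5, 3.7, -8.1, 0],
  [-1.5, 3.7, -8.1, 0],
])

```text
time: 4.57
ee_pos: [0.4583, -0.2471, 0.0043]
tcp_rot: [180.0, -0.0, -157.5]
wrist_force: [0.2, 0.3, 0.7]
opening: -0.0003
grasp_force: 0.0
```

Emit:
servo_tool([
  [0, 0, -0.2, 0],
  [0, 0, -0.4, 0],
  [0, 0, -0.4, 0],
  [0, 0, -0.4, 0],
])

```text
time: 4.9
ee_pos: [0.4587, -0.2472, 0.0003]
tcp_rot: [-180.0, 0.0, -157.5]
wrist_force: [-0.1, -0.6, 0.6]
opening: 0.0001
grasp_force: 0.0
```

Emit:
servo_tool([
  [0, 0, -0.2, 0],
  [0, 0, -0.4, 0],
  [0, 0, -0.4, 0],
])

```text
time: 5.15
ee_pos: [0.4581, -0.2469, -0.0048]
tcp_rot: [180.0, -0.0, -157.5]
wrist_force: [0.7, -0.4, 0.3]
opening: -0.0001
grasp_force: 0.0
```

Emit:
servo_tool([
  [0, 0, -0.2, 0],
  [0, 0, -0.4, 0],
  [0, 0, -0.4, 0],
])

```text
time: 5.4
ee_pos: [0.4581, -0.2468, -0.0089]
tcp_rot: [180.0, -0.0, -157.5]
wrist_force: [-0.8, -0.1, -0.8]
opening: 0.0002
grasp_force: 0.0
```

Emit:
servo_tool([
  [0, 0, -0.2, 0],
  [0, 0, -0.4, 0],
  [0, 0, -0.4, 0],
])

```text
time: 5.65
ee_pos: [0.4581, -0.2468, -0.0129]
tcp_rot: [180.0, -0.0, -157.5]
wrist_force: [-0.5, 0.2, -1.4]
opening: -0.0001
grasp_force: 0.0
```

Still no contact at −13 mm, so the offset is real. I'll continue in 2 mm steps.

Emit:
servo_tool([
  [0, 0, -0.2, 0],
  [0, 0, -0.3, 0],
  [0, 0, -0.3, 0],
])

```text
time: 5.9
ee_pos: [0.4582, -0.2469, -0.0157]
tcp_rot: [180.0, -0.0, -157.5]
wrist_force: [-0.1, -1.0, 0.4]
opening: -0.0001
grasp_force: 0.0
```

Emit:
servo_tool([
  [0, 0, -0.2, 0],
  [0, 0, -0.3, 0],
  [0, 0, -0.3, 0],
])

```text
time: 6.15
ee_pos: [0.4582, -0.2469, -0.0187]
tcp_rot: [180.0, -0.0, -157.5]
wrist_force: [-0.2, 0.0, -0.4]
opening: 0.0
grasp_force: 0.0
```

Emit:
servo_tool([
  [0, 0, -0.2, 0],
  [0, 0, -0.2, 0],
])

```text
time: 6.32
ee_pos: [0.4582, -0.2469, -0.0207]
tcp_rot: [180.0, -0.0, -157.5]
wrist_force: [0.2, 0.1, 0.2]
opening: 0.0
grasp_force: 0.0
```

Emit:
servo_tool([
  [0, 0, -0.2, 0],
  [0, 0, -0.2, 0],
])

```text
time: 6.48
ee_pos: [0.4581, -0.2468, -0.0228]
tcp_rot: [180.0, -0.0, -157.5]
wrist_force: [0.4, -0.0, -0.4]
opening: 0.0001
grasp_force: 0.0
```

Emit:
servo_tool([
  [0, 0, -0.2, 0],
  [0, 0, -0.2, 0],
])

```text
time: 6.65
ee_pos: [0.4582, -0.2469, -0.0248]
tcp_rot: [180.0, -0.0, -157.5]
wrist_force: [-0.5, 1.0, 0.2]
opening: -0.0003
grasp_force: 0.0
```

Emit:
servo_tool([
  [0, 0, -0.2, 0],
  [0, 0, -0.2, 0],
])

```text
time: 6.82
ee_pos: [0.4582, -0.2468, -0.0268]
tcp_rot: [180.0, -0.0, -157.5]
wrist_force: [-0.7, 0.1, 0.0]
opening: -0.0004
grasp_force: 0.0
```

Emit:
servo_tool([
  [0, 0, -0.15, 0],
  [0, 0, -0.15, 0],
])

```text
time: 6.98
ee_pos: [0.4582, -0.2469, -0.0282]
tcp_rot: [180.0, -0.0, -157.5]
wrist_force: [0.4, -0.0, -0.1]
opening: 0.0003
grasp_force: 0.0
```

Emit:
servo_tool([
  [0, 0, -0.15, 0],
  [0, 0, -0.15, 0],
])

```text
time: 7.15
ee_pos: [0.4582, -0.2469, -0.0296]
tcp_rot: [180.0, -0.0, -157.5]
wrist_force: [-0.3, 0.1, -0.2]
opening: 0.0
grasp_force: 0.0
```

Emit:
servo_tool([
  [0, 0, -0.15, 0],
  [0, 0, -0.15, 0],
])

```text
time: 7.32
ee_pos: [0.4582, -0.2469, -0.0312]
tcp_rot: [180.0, -0.0, -157.5]
wrist_force: [0.2, 1.1, 0.7]
opening: -0.0005
grasp_force: 0.0
```

```bash
python3 - <<'E'
from h import *
T=camera("top"); S=camera("side"); o=get_obs(); print(o["ee_pos"],o["q"],o["wrist_force"])
e=o["ee_pos"]; out=[]
for n,i in(("top",T),("side",S)):
    q=proj(n,[*e[:2],0])[0]; c=(q+([15,-5] if n=="top" else [5,-20])).astype(int); a,b=c[0]-50,c[1]-50
    t=np.clip(255*(cv2.resize(i[b:b+100,a:a+100],None,fx=4,fy=4,interpolation=cv2.INTER_CUBIC)/255.)**.5,0,255).astype(np.uint8)
    f=lambda P:tuple(((proj(n,P)[0]-[a,b]+.5)*4).astype(int))
    for z,col in((0,(255,0,255)),(.03,(0,255,255))): cv2.drawMarker(t,f([*e[:2],z]),col,0,10,1)
    out.append(t)
cv2.imwrite("pics/g4.png",np.hstack(out)[:,:,::-1])
E
```

```text
[ 0.45825396 -0.24692238 -0.03098747] [-2.83161686e+01  2.90925889e+00 -1.73234362e+01  6.97733569e+01
 -1.76260183e-03 -5.07887613e+01] [-0.12777494 -0.25003032  0.04061515]
```

View pics/g4.png

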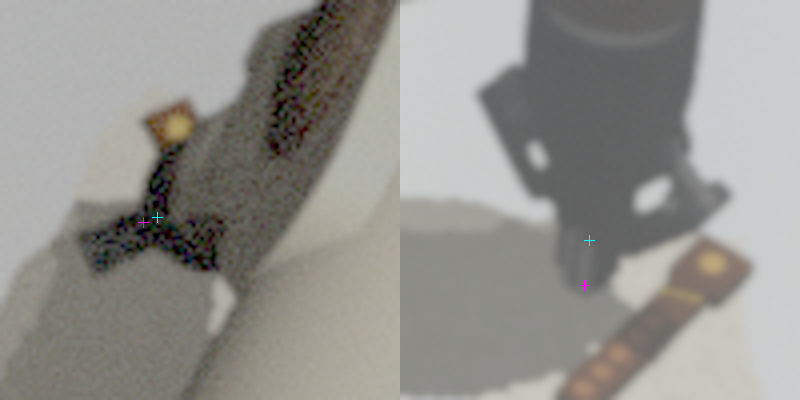

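In the side view the tip at (585,293) now coincides with the projected table point at (585,286). The true tip is therefore about 31 mm above the reported TCP, with the lateral position correct. A few more 1 mm steps should give contact.

Emit:
servo_tool([
  [0, 0, -0.1, 0],
  [0, 0, -0.1, 0],
])

```text
time: 7.58
ee_pos: [0.4583, -0.2469, -0.032]
tcp_rot: [180.0, -0.0, -157.5]
wrist_force: [-0.7, -0.3, -1.3]
opening: -0.0001
grasp_force: 0.0
```

Emit:
servo_tool([
  [0, 0, -0.1, 0],
  [0, 0, -0.1, 0],
])

```text
time: 7.75
ee_pos: [0.4582, -0.2469, -0.0331]
tcp_rot: [180.0, -0.0, -157.5]
wrist_force: [-0.1, -0.3, 0.2]
opening: -0.0001
grasp_force: 0.0
```

Emit:
servo_tool([
  [0, 0, -0.1, 0],
  [0, 0, -0.1, 0],
])

```text
time: 7.92
ee_pos: [0.4582, -0.2469, -0.0341]
tcp_rot: [180.0, -0.0, -157.5]
wrist_force: [0.1, 1.1, 0.1]
opening: 0.0002
grasp_force: 0.0
```

Emit:
servo_tool([
  [0, 0, -0.1, 0],
  [0, 0, -0.1, 0],
])

```text
time: 8.08
ee_pos: [0.4582, -0.2469, -0.0351]
tcp_rot: [180.0, -0.0, -157.5]
wrist_force: [-0.4, 0.5, -0.9]
opening: -0.0003
grasp_force: 0.0
```

Emit:
servo_tool([
  [0, 0, -0.1, 0],
  [0, 0, -0.1, 0],
])

```text
time: 8.25
ee_pos: [0.4584, -0.247, -0.0356]
tcp_rot: [-180.0, 0.0, -157.5]
wrist_force: [-0.7, 0.3, 2.8]
opening: -0.0003
grasp_force: 1.8
```

Emit:
servo_tool([
  [0, 0, -0.1, 0],
  [0, 0, -0.1, 0],
])

```text
time: 8.42
ee_pos: [0.4584, -0.247, -0.0357]
tcp_rot: [-180.0, 0.0, -157.5]
wrist_force: [-4.8, 1.6, 12.7]
opening: -0.0002
grasp_force: 6.3
```

Contact is clear at a reported z of −35.5 mm, so true tip height is reported z plus 35.5 mm. Now I'll grip the guard with that correction.

Emit:
servo_tool([
  [0, 0, 3, 0],
  [0, 0, 5, 0],
  [1.45, -3.72, 5, 0],
  [1.45, -3.72, 5, 0],
  [1.45, -3.72, 5, 0],
  [1.45, -3.72, 3, 0],
  [1.45, -3.72, 0.7, 0],
  [1.45, -3.72, 0.35, 0],
  [1.45, -3.72, 0.35, 0],
  [1.45, -3.72, 0.35, 0],
], claw=0.4)

```text
time: 9.25
ee_pos: [0.4727, -0.2838, -0.0329]
tcp_rot: [180.0, -0.0, -157.5]
wrist_force: [-0.7, -0.2, 0.3]
opening: 0.0513
grasp_force: 0.0
```

Emit:
servo_tool([
  [0, 0, 0, 0],
  [0, 0, 0, 0],
  [0, 0, 0, 0],
  [0, 0, 0, 0],
  [0, 0, 0, 0],
  [0, 0, 0, 0],
], claw=1, force=40)

```text
time: 9.75
ee_pos: [0.4735, -0.2845, -0.032]
tcp_rot: [-179.9, 0.1, -157.5]
wrist_force: [0.2, 0.4, 6.2]
opening: 0.0186
grasp_force: 39.6
```

The guard is held, with an opening of 18.6 mm and a grip of 40 N. Next is lift, carry and turn over the jig.

Emit:
servo_tool([
  [0, 0, 3, 0],
  [0, 0, 6, 0],
  [0, 0, 8.2, 0],
  [2.9, 29.4, 8.2, -0.44],
  [2.9, 29.4, 8.2, -0.44],
  [2.9, 29.4, 8.2, -0.44],
  [2.9, 29.4, 8.2, -0.44],
  [2.9, 29.4, 8.2, -0.44],
  [2.9, 29.4, 8.2, -0.44],
  [2.9, 29.4, 8.2, -0.44],
  [2.9, 29.4, 8.2, -0.44],
  [2.9, 29.4, 8.2, -0.44],
  [2.9, 29.4, 8.2, -0.44],
  [2.9, 29.4, 8.2, -0.44],
  [2.9, 29.4, 8.2, -0.44],
])

```text
time: 11.0
ee_pos: [0.5018, 0.0089, 0.0487]
tcp_rot: [-180.0, 0.0, 177.2]
wrist_force: [-0.3, -0.3, -0.4]
opening: 0.0188
grasp_force: 39.4
```

```bash
cat > look.py <<'E'
import sys
from fit import *
T=camera("top"); S=camera("side"); o=get_obs(); print(o["ee_pos"],o["tcp_rot"],o["opening"],o["wrist_force"])
k=sys.argv[1]; cv2.imwrite(f"pics/T{k}.png",T[:,:,::-1]); cv2.imwrite(f"pics/S{k}.png",S[:,:,::-1])
g=lambda i,b,s:np.clip(255*(cv2.resize(i[b[1]:b[1]+b[3],b[0]:b[0]+b[2]],None,fx=s,fy=s,interpolation=cv2.INTER_CUBIC)/255.)**.5,0,255).astype(np.uint8)
a=g(T,(295,170,80,120),5)
b=g(S,(270,190,125,100),3.2) if k!="x" else None
H=max(a.shape[0],b.shape[0]); p=lambda t:cv2.copyMakeBorder(t,0,H-t.shape[0],0,0,cv2.BORDER_CONSTANT)
cv2.imwrite(f"pics/L{k}.png",np.hstack([p(a),p(b)])[:,:,::-1])
E
python3 look.py 1
```

```text
[0.50176752 0.00880471 0.04860181] [-1.79994874e+02 -1.76250558e-03  1.77163180e+02] 0.018818082900362444 [-0.85470676 -0.08102691 -0.44298155]
```

View pics/L1.png

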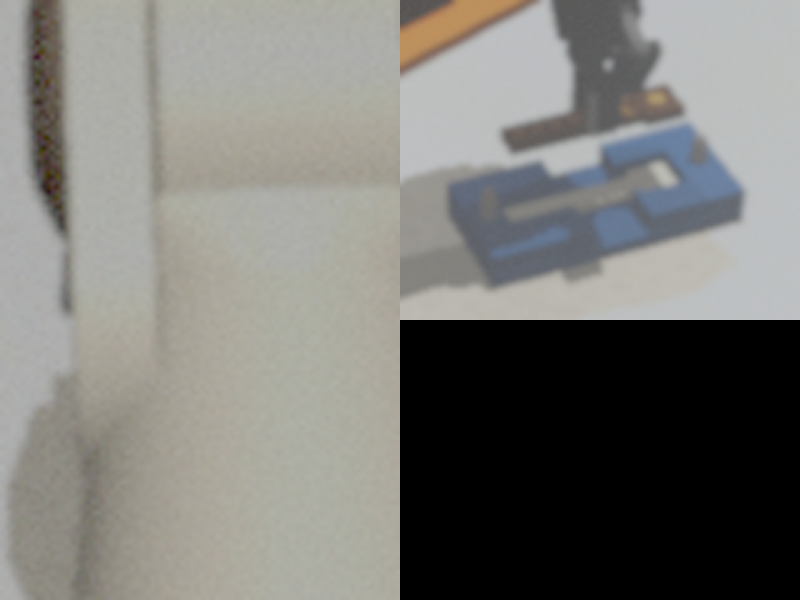

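The guard is held level with its head towards +x, spanning (505,140) to (685,105) in the side view above the pocket. The arm blocks the top view. I'll check the guard's position relative to the jig in the side camera alone.

```bash
python3 - <<'E'
from fit import *
S=cv2.imread("pics/S1.png")[:,:,::-1]
# jig clean fit on side0, wide colour mask: blue only
def corner(p,x,y,z): c,s=np.cos(p[2]),np.sin(p[2]); return [p[0]+c*x-s*y,p[1]+s*x+c*y,z]
cr=lambda P:((proj("side",P)-[270,190]+.5)*3.2+[400,0]).round(0).tolist()
j=[.5023,.0094,-.0485]; g=[.5018,.0088,-.0495]
print("jig top corners (+x-y),(-x-y),(-x+y),(+x+y)",cr([corner(j,*a,.028) for a in((.092,-.042),(-.092,-.042),(-.092,.042),(.092,.042))]))
print("pocket head end -y,+y; tail end",cr([corner(j,*a,.028) for a in((.06,-.017),(.06,.017),(-.067,-.012))]))
print("dowel tips",cr([corner(j,x,0,.05) for x in(-.078,.078)]))
print("guard top: head +x-y,+x+y; tail -y,+y; bottom head, tail -y",cr([corner(g,.058,-.015,.0906),corner(g,.058,.015,.0906),corner(g,-.065,-.01,.0906),corner(g,-.065,.01,.0906),corner(g,.058,-.015,.0806),corner(g,-.065,-.01,.0806)]), "disc",cr([corner(g,.043,0,.0906)]))
t=np.clip(255*(cv2.resize(S[190:285,285:390],None,fx=7.6,fy=6.3,interpolation=cv2.INTER_CUBIC)/255.)**.5,0,255).astype(np.uint8)
f=lambda P:tuple(((proj("side",P)[0]-[285,190]+.5)*[7.6,6.3]).astype(int))
for P in [corner(j,*a,.028) for a in((.092,-.042),(-.092,-.042),(-.092,.042),(.092,.042),(.06,-.017),(.06,.017),(-.067,-.012))]+[corner(j,x,0,.05) for x in(-.078,.078)]+[corner(g,.058,-.015,.0906),corner(g,.058,.015,.0906),corner(g,-.065,-.01,.0906),corner(g,-.065,.01,.0906),corner(g,-.065,-.01,.0806),corner(g,.058,-.015,.0806)]: cv2.drawMarker(t,f(P),(255,0,255),1,8,1)
cv2.imwrite("pics/L1b.png",t[:,:,::-1])
E
```

```text
jig top corners (+x-y),(-x-y),(-x+y),(+x+y) [[742.0, 189.0], [489.0, 258.0], [442.0, 182.0], [686.0, 120.0]]
pocket head end -y,+y; tail end [[683.0, 179.0], [661.0, 151.0], [507.0, 221.0]]
dowel tips [[485.0, 188.0], [697.0, 133.0]]
guard top: head +x-y,+x+y; tail -y,+y; bottom head, tail -y [[684.0, 104.0], [664.0, 80.0], [509.0, 143.0], [497.0, 126.0], [683.0, 117.0], [509.0, 156.0]] disc [[654.0, 97.0]]
```

View pics/L1b.png

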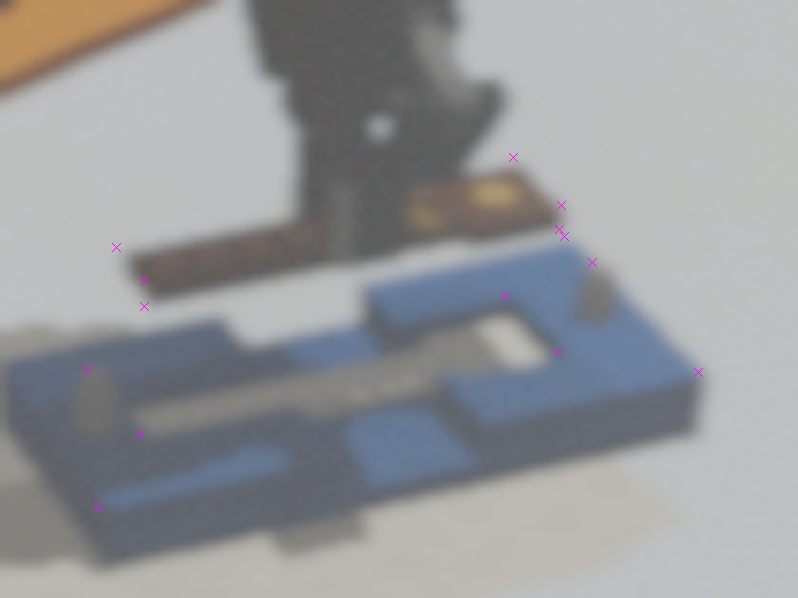

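In the side camera the guard and jig share nearly the same small residual, so they are aligned to within 1 mm. I'm lowering it with a 0.6 mm shift in y and watching the force near the pocket.

Emit:
servo_tool([
  [0, 0.06, -2.5, 0],
  [0, 0.06, -4.5, 0],
  [0, 0.06, -5.2, 0],
  [0, 0.06, -5.2, 0],
  [0, 0.06, -5.2, 0],
])

```text
time: 11.52
ee_pos: [0.5017, 0.01, -0.0031]
tcp_rot: [-180.0, -0.0, 177.2]
wrist_force: [0.0, 0.4, 0.1]
opening: 0.0184
grasp_force: 40.0
```

Emit:
servo_tool([
  [0, 0, -0.15, 0],
  [0, 0, -0.3, 0],
  [0, 0, -0.3, 0],
  [0, 0, -0.3, 0],
])

```text
time: 11.85
ee_pos: [0.5019, 0.0105, -0.0061]
tcp_rot: [180.0, 0.0, 177.3]
wrist_force: [0.3, -0.1, -0.1]
opening: 0.0188
grasp_force: 40.0
```

Emit:
servo_tool([
  [0, 0, -0.15, 0],
  [0, 0, -0.15, 0],
  [0, 0, -0.15, 0],
])

```text
time: 12.1
ee_pos: [0.5017, 0.0105, -0.0079]
tcp_rot: [-180.0, -0.0, 177.3]
wrist_force: [0.3, -0.1, 0.4]
opening: 0.0183
grasp_force: 40.0
```

Emit:
servo_tool([
  [0, -0.08, -0.05, 0],
  [0, -0.08, -0.1, 0],
  [0, -0.08, -0.1, 0],
])

```text
time: 12.35
ee_pos: [0.5017, 0.0096, -0.009]
tcp_rot: [180.0, -0.0, 177.3]
wrist_force: [-0.8, -0.8, -0.1]
opening: 0.0187
grasp_force: 40.0
```

Emit:
servo_tool([
  [0, 0, -0.1, 0],
  [0, 0, -0.1, 0],
  [0, 0, -0.1, 0],
])

```text
time: 12.6
ee_pos: [0.5018, 0.0097, -0.01]
tcp_rot: [180.0, -0.0, 177.3]
wrist_force: [0.8, -0.1, -0.1]
opening: 0.0187
grasp_force: 40.0
```

Emit:
servo_tool([
  [0, 0, -0.1, 0],
  [0, 0, -0.1, 0],
  [0, 0, -0.1, 0],
])

```text
time: 12.85
ee_pos: [0.5019, 0.0097, -0.0105]
tcp_rot: [180.0, 0.0, 177.3]
wrist_force: [-2.2, 0.2, 5.3]
opening: 0.0186
grasp_force: 40.6
```

Contact at a reported z of −10.5 mm is exactly bed height; on the rim it would have come 6 mm earlier. Releasing and lifting off towards the press.

Emit:
servo_tool([
  [0, 0, 0.05, 0],
  [0, 0, 0.05, 0],
  [0, 0, 0.05, 0],
  [0, 0, 0.05, 0],
  [0, 0, 0.05, 0],
  [0, 0, 0.05, 0],
], claw=0.4)

```text
time: 13.35
ee_pos: [0.5018, 0.0097, -0.0105]
tcp_rot: [-180.0, -0.0, 177.3]
wrist_force: [-0.9, 0.1, -0.5]
opening: 0.0513
grasp_force: 0.0
```

Emit:
servo_tool([
  [0, 0, 1, 0],
  [0, 0, 4, 0],
  [0, 0, 8, 0],
  [0, 0, 9, 0],
  [-1.3, 26.8, 9, 0.38],
  [-1.3, 26.8, 9, 0.38],
  [-1.3, 26.8, 9, 0.38],
  [-1.3, 26.8, 9, 0.38],
  [-1.3, 26.8, 9, 0.38],
  [-1.3, 26.8, 9, 0.38],
  [-1.3, 26.8, 9, 0.38],
  [-1.3, 26.8, 9, 0.38],
  [-1.3, 26.8, 9, 0.38],
  [-1.3, 26.8, 9, 0.38],
])

```text
time: 14.52
ee_pos: [0.4889, 0.2772, 0.08]
tcp_rot: [-180.0, 0.0, -161.0]
wrist_force: [-0.4, -1.0, -0.4]
opening: 0.0514
grasp_force: 0.0
```

```bash
python3 look.py 2
```

```text
[0.48908425 0.27660001 0.07995879] [-1.79990941e+02  1.65017170e-02 -1.61043568e+02] 0.05147107636171873 [-0.51181157 -0.16236248  0.50031591]
```

View pics/L2.png

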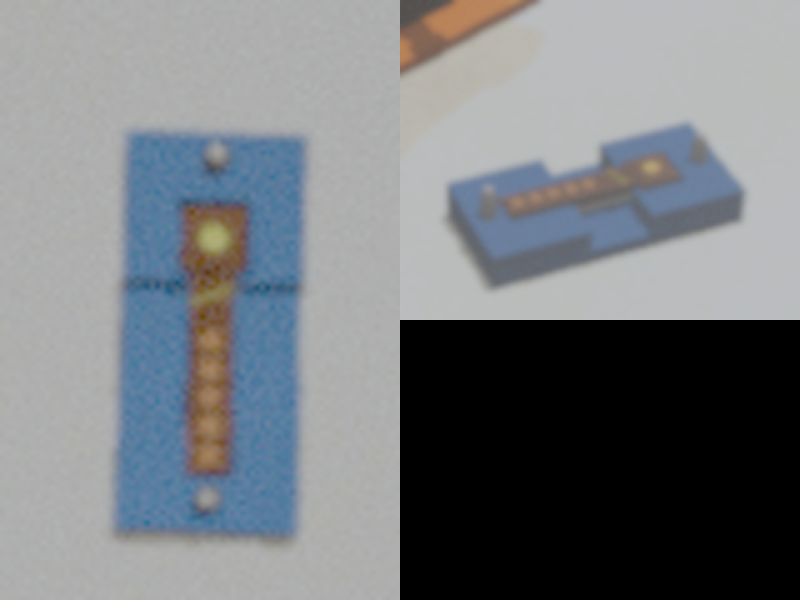

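The guard lies flat in the pocket with its head in the wide end: disc at (212,238), tail at (208,470) between the dowels. Now I'll refit the jig from the unobstructed view before gripping the press.

```bash
python3 - <<'E'
from fit import *
for k,n,f in(("jig","top","T2"),("jig","side","S2"),("press","top","T1"),("press","side","side0")):
    im=np.maximum(cv2.imread(f"pics/{f}.png")[:,:,::-1],1)
    p0=[.502,.0094,-.048] if k=="jig" else [.489,.277,.327]
    for pad in(6,14): print(n,k,*fit(n,im,k,p0,pad=pad))
# dowels: bright/grey (low blue excess) blobs in the top view
T=cv2.imread("pics/T2.png")[:,:,::-1].astype(float)
for (x,z) in((.078,.039),(-.078,.039)):
    c=proj("top",[.502+x,.0094-.0487*x,z])[0]; a=np.round(c).astype(int)
    P=T[a[1]-6:a[1]+7,a[0]-5:a[0]+6]; w=np.clip(1-(P[:,:,2]-P[:,:,0])/60,0,1)**2
    v,u=np.mgrid[a[1]-6:a[1]+7,a[0]-5:a[0]+6]; m=np.array([(w*u).sum(),(w*v).sum()])/w.sum(); print("dowel mid px",m,"pred",c,"dxy",ray("top",m,z)-ray("top",c,z))
T=cv2.imread("pics/T1.png")[:,:,::-1].astype(float)
p=[.4885,.277,.327]
for x in(.078,-.078):
    c=proj("top",[p[0]+np.cos(p[2])*x,p[1]+np.sin(p[2])*x,.006])[0]; a=np.round(c).astype(int)
    P=T[a[1]-5:a[1]+6,a[0]-5:a[0]+6]; w=np.clip(P[:,:,2]/np.median(P[:,:,2])-1.3,0,1)
    v,u=np.mgrid[a[1]-5:a[1]+6,a[0]-5:a[0]+6]; m=np.array([(w*u).sum(),(w*v).sum()])/w.sum(); print("hole px",m,"pred",c,ray("top",m,.006))
E
```

```text
top jig [ 0.50245755  0.00944937 -0.04905208] 0.0024481113216481736
top jig [ 0.50245755  0.00944937 -0.04905208] 0.001700186149565856
side jig [ 0.50411475  0.00874934 -0.05243026] 0.016715784283195444
side jig [ 0.50391928  0.00847636 -0.05242305] 0.016599417579000436
top press [0.4883106  0.27692671 0.32767885] 0.004163660357250235
top press [0.48830889 0.27697001 0.3273714 ] 0.003458178683158372
side press [0.48968524 0.27468557 0.32738395] 0.04659396198054148
side press [0.48968894 0.27468801 0.3274873 ] 0.05853137518672917
dowel mid px [337.97984213 198.72486974] pred [337.76265774 201.22376688] dxy [ 0.0057846 -0.0006184]
dowel mid px [335.93001244 268.47167193] pred [335.85771889 269.78720562] dxy [ 0.0029403  -0.00022319]
hole px [211.11982963 213.73005206] pred [211.34128237 213.80876596] [0.56256433 0.30257863]
hole px [232.38514076 276.43528236] pred [232.22657647 276.40459976] [0.41455641 0.25157811]
```

The press is at (0.4886, 0.2770), yaw 0.330, and its hole spacing comes out at 156.5 mm against the nominal 156. Now gripping its bar.

Emit:
servo_tool([
  [0, 0, -3, 0],
  [0, 0, -6, 0],
  [0, 0, -8.5, 0],
  [0, 0, -9.7, 0],
  [0, 0, -9.9, 0],
  [0, 0, -9.9, 0],
  [0, 0, -9.9, 0],
])

```text
time: 15.2
ee_pos: [0.4898, 0.2778, -0.0177]
tcp_rot: [180.0, 0.1, -161.0]
wrist_force: [-0.4, -0.1, -0.1]
opening: 0.0514
grasp_force: 0.0
```

Emit:
servo_tool([
  [0, 0, 0, 0],
  [0, 0, 0, 0],
  [0, 0, 0, 0],
  [0, 0, 0, 0],
  [0, 0, 0, 0],
  [0, 0, 0, 0],
], claw=1, force=90)

```text
time: 15.7
ee_pos: [0.4896, 0.2781, -0.0178]
tcp_rot: [180.0, 0.1, -161.0]
wrist_force: [-1.1, -2.0, 7.5]
opening: 0.0206
grasp_force: 89.1
```

Emit:
servo_tool([
  [0, 0, 1, 0],
  [0, 0, 2, 0],
  [0, 0, 2, 0],
  [0, 0, 2, 0],
])

```text
time: 16.03
ee_pos: [0.4893, 0.278, 0.0016]
tcp_rot: [180.0, 0.1, -161.0]
wrist_force: [-0.2, 0.6, -2.1]
opening: 0.0205
grasp_force: 88.1
```

The press is held and lifting, with an opening of 20.5 mm and a grip of 88 N. Its underside is at reported z plus 17.8 mm. Carrying it above the dowels.

Emit:
servo_tool([
  [0, 0, 3, 0],
  [0, 0, 5.6, 0],
  [0, 0, 5.6, 0],
  [0.5, -5, 5.6, -0.1],
  [1.0, -9, 5.6, -0.2],
  [1.4, -13, 5.6, -0.3],
  [1.4, -17, 5.6, -0.38],
  [1.4, -21, 5.6, -0.38],
  [1.4, -25, 5.6, -0.38],
  [1.4, -26.9, 5.6, -0.38],
  [1.4, -26.9, 5.6, -0.38],
  [1.4, -26.9, 5.6, -0.38],
  [1.4, -26.9, 5.6, -0.38],
  [1.4, -26.9, 5.6, -0.38],
])

```text
time: 17.2
ee_pos: [0.5027, 0.0096, 0.0563]
tcp_rot: [180.0, -0.0, 177.3]
wrist_force: [0.3, -0.2, -1.9]
opening: 0.0207
grasp_force: 89.0
```

```bash
cat > run4.py <<'E'
from fit import *
S=np.maximum(camera("side"),1); o=get_obs(); e=o["ee_pos"]; print(e,o["tcp_rot"],o["wrist_force"])
cv2.imwrite("pics/S4.png",S[:,:,::-1])
z=e[2]+.0178; h=cv2.cvtColor(S,cv2.COLOR_RGB2HSV).astype(int)
org=((h[...,0]<25)&(h[...,1]>100)).astype(float); dark=(h[...,2]<55)&(org==0)
p0=np.array([e[0]-.0012,e[1],np.radians(o["tcp_rot"][2])-np.pi])
m=MOD["press"][0]
def pts(p):
    c,s=np.cos(p[2]),np.sin(p[2]); R=np.array([[c,-s,0],[s,c,0],[0,0,1]]); return proj("side",m@R.T+[p[0],p[1],p[3]])
def ren(p):
    r=np.zeros((480*4,640*4),np.uint8); q=cv2.convexHull(((pts(p)+.5)*4-.5).astype(np.float32))
    cv2.fillConvexPoly(r,np.round(q*16).astype(np.int32),255,shift=4); return cv2.GaussianBlur(cv2.resize(r,(640,480),interpolation=cv2.INTER_AREA)/255.,(0,0),.8)
a=pts([*p0,z]); u0,v0=(a.min(0)-12).astype(int); u1,v1=(a.max(0)+12).astype(int)
w=np.zeros((480,640)); w[v0:v1,u0:u1]=1; w[cv2.dilate(dark.astype(np.uint8),np.ones((3,3)))>0]=0
# dark pixels below the plate (shaded jig) count as background
mo=cv2.GaussianBlur(org,(0,0),.8); print("orange px",(org*w).sum(),"expected",(ren([*p0,z])*w).sum(),"used",w.sum())
for f in (lambda q:[q[0],q[1],q[2],z],):
    r=minimize(lambda q:(w*(ren(f(q*[.01,.01,.05]))-mo)**2).sum(),p0/[.01,.01,.05],method="Nelder-Mead",options=dict(xatol=.005,fatol=1e-4))
    print("side press",r.x*[.01,.01,.05],r.fun,"pred",p0)
E
python3 run4.py
```

```text
[0.50272785 0.00967609 0.05630455] [ 1.79993775e+02 -2.33463176e-02  1.77349257e+02] [-0.41870467 -0.91133662 -2.15818704]
orange px 1834.0 expected 1984.2918103096417 used 5850.0
side press [ 0.50341325  0.00641878 -0.05241828] 66.0870968897224 pred [ 0.50152785  0.00967609 -0.04626419]
```

The side-camera fit puts the press about 0.6–0.9 mm short in x relative to the jig. I'm correcting that, then lowering onto the dowel tips in checked steps.

Emit:
servo_tool([
  [0.08, -0.03, -0.8, -0.002],
  [0.08, -0.03, -1.6, -0.002],
  [0.08, -0.03, -2, -0.002],
  [0.08, -0.03, -2, -0.002],
  [0.08, -0.03, -2, -0.002],
])

```text
time: 17.67
ee_pos: [0.5032, 0.0085, 0.036]
tcp_rot: [-180.0, -0.1, 177.2]
wrist_force: [0.5, 0.3, -2.1]
opening: 0.0206
grasp_force: 89.0
```

Emit:
servo_tool([
  [0, 0, -0.15, 0],
  [0, 0, -0.3, 0],
  [0, 0, -0.3, 0],
])

```text
time: 17.92
ee_pos: [0.5036, 0.0083, 0.0335]
tcp_rot: [-180.0, 0.0, 177.1]
wrist_force: [-0.3, -0.9, -3.0]
opening: 0.0207
grasp_force: 89.0
```

Emit:
servo_tool([
  [0, 0, -0.15, 0],
  [0, 0, -0.3, 0],
  [0, 0, -0.3, 0],
])

```text
time: 18.17
ee_pos: [0.5035, 0.0083, 0.0303]
tcp_rot: [-180.0, -0.0, 177.1]
wrist_force: [0.2, 0.7, -1.6]
opening: 0.0204
grasp_force: 89.0
```

Emit:
servo_tool([
  [0, 0.08, -0.15, 0.002],
  [0, 0.08, -0.3, 0.002],
  [0, 0.08, -0.3, 0.002],
])

```text
time: 18.42
ee_pos: [0.5034, 0.0092, 0.0272]
tcp_rot: [-180.0, -0.0, 177.3]
wrist_force: [-0.7, -0.1, -2.5]
opening: 0.0205
grasp_force: 89.0
```

Emit:
servo_tool([
  [0, 0, -0.15, 0],
  [0, 0, -0.3, 0],
  [0, 0, -0.3, 0],
])

```text
time: 18.67
ee_pos: [0.5034, 0.0092, 0.0242]
tcp_rot: [-180.0, -0.0, 177.3]
wrist_force: [-0.5, -0.8, -2.0]
opening: 0.0204
grasp_force: 89.0
```

Emit:
servo_tool([
  [0, 0, -0.15, 0],
  [0, 0, -0.25, 0],
  [0, 0, -0.25, 0],
])

```text
time: 18.92
ee_pos: [0.5035, 0.0092, 0.0218]
tcp_rot: [-180.0, -0.0, 177.3]
wrist_force: [-0.7, -0.8, -2.5]
opening: 0.0207
grasp_force: 89.0
```

The underside is past the taper with no side force, so both dowels are in the holes. Continuing down to the guard at underside 32 mm, reported z about 14 mm.

Emit:
servo_tool([
  [0, 0, -0.15, 0],
  [0, 0, -0.3, 0],
  [0, 0, -0.3, 0],
])

```text
time: 19.17
ee_pos: [0.5034, 0.0092, 0.0187]
tcp_rot: [-180.0, -0.0, 177.3]
wrist_force: [-1.0, -0.5, -3.0]
opening: 0.0208
grasp_force: 89.0
```

Emit:
servo_tool([
  [0, 0, -0.15, 0],
  [0, 0, -0.3, 0],
  [0, 0, -0.3, 0],
])

```text
time: 19.42
ee_pos: [0.5034, 0.0092, 0.0157]
tcp_rot: [180.0, -0.0, 177.3]
wrist_force: [0.4, 0.0, -2.2]
opening: 0.0203
grasp_force: 89.0
```

Emit:
servo_tool([
  [0, 0, -0.15, 0],
  [0, 0, -0.15, 0],
  [0, 0, -0.15, 0],
])

```text
time: 19.67
ee_pos: [0.5036, 0.0092, 0.0145]
tcp_rot: [-180.0, -0.0, 177.3]
wrist_force: [-0.7, 0.3, -3.4]
opening: 0.0206
grasp_force: 89.0
```

Emit:
servo_tool([
  [0, 0, -0.1, 0],
  [0, 0, -0.15, 0],
  [0, 0, -0.15, 0],
])

```text
time: 19.92
ee_pos: [0.5037, 0.0092, 0.0135]
tcp_rot: [180.0, 0.0, 177.3]
wrist_force: [-1.9, 0.3, 3.6]
opening: 0.0207
grasp_force: 89.6
```

Emit:
servo_tool([
  [0, 0, -0.1, 0],
  [0, 0, -0.15, 0],
  [0, 0, -0.15, 0],
])

```text
time: 20.17
ee_pos: [0.5037, 0.0092, 0.0119]
tcp_rot: [180.0, 0.0, 177.3]
wrist_force: [-3.0, -0.1, 5.7]
opening: 0.0208
grasp_force: 90.0
```

Emit:
servo_tool([
  [0, 0, -0.1, 0],
  [0, 0, -0.1, 0],
  [0, 0, -0.1, 0],
])

```text
time: 20.42
ee_pos: [0.5038, 0.0091, 0.0111]
tcp_rot: [180.0, 0.0, 177.3]
wrist_force: [-3.2, 0.1, 6.6]
opening: 0.0206
grasp_force: 90.1
```

The spring is engaged, with force rising gently as specified. Continuing until the force steepens where the halves meet.

Emit:
servo_tool([
  [0, 0, -0.1, 0],
  [0, 0, -0.1, 0],
  [0, 0, -0.1, 0],
])

```text
time: 20.67
ee_pos: [0.5037, 0.0092, 0.0103]
tcp_rot: [180.0, 0.0, 177.3]
wrist_force: [-5.7, -0.1, 9.4]
opening: 0.0202
grasp_force: 91.0
```

Emit:
servo_tool([
  [0, 0, -0.1, 0],
  [0, 0, -0.1, 0],
  [0, 0, -0.1, 0],
])

```text
time: 20.92
ee_pos: [0.5037, 0.0091, 0.0102]
tcp_rot: [180.0, 0.1, 177.3]
wrist_force: [-8.2, 0.4, 16.7]
opening: 0.0206
grasp_force: 91.9
```

Emit:
servo_tool([
  [0, 0, -0.05, 0],
  [0, 0, -0.05, 0],
  [0, 0, -0.05, 0],
])

```text
time: 21.17
ee_pos: [0.5038, 0.0092, 0.0102]
tcp_rot: [180.0, 0.1, 177.3]
wrist_force: [-11.0, 0.3, 21.3]
opening: 0.0206
grasp_force: 92.6
```

z has stalled at 10.2 mm with a steep force rise, after about 3.6 mm of spring travel, so the halves meet. I'll relieve the sideways load in x while holding the push.

Emit:
servo_tool([
  [-0.03, 0, 0, 0],
  [-0.06, 0, -0.02, 0],
  [-0.08, 0, -0.03, 0],
  [-0.08, 0, -0.03, 0],
  [-0.08, 0, -0.03, 0],
])

```text
time: 21.58
ee_pos: [0.5039, 0.0092, 0.0102]
tcp_rot: [180.0, 0.2, 177.3]
wrist_force: [-6.8, -0.3, 20.8]
opening: 0.0209
grasp_force: 92.3
```

```bash
sed -e 's/f in (lambda q:\[q\[0\],q\[1\],q\[2\],z\],)/f in ()/' run4.py > run5.py; cat >> run5.py <<'E'
print("torque",o["torque"])
# height of the plate if its xy/yaw are the jig's (side-camera jig pose)
for zz in(.026,.028,.030,.032,.034): print(zz,round((w*(ren([.504,.0086,-.052,zz])-mo)**2).sum(),1))
E
python3 run5.py
```

```text
[0.50384171 0.00918249 0.01019674] [1.79989638e+02 1.79637600e-01 1.77262034e+02] [-6.80466193  0.06249586 20.49789106]
orange px 1700.0 expected 1823.2261682014655 used 6454.0
torque [-0.05708427  1.33271045 -0.02552385]
0.026 43.3
0.028 69.4
0.03 102.0
0.032 150.9
0.034 222.6
```

The camera height matches the closed position (28 mm or below), the 20 N push is well above the spring's 11 N, and the moment is explained by the small x load alone. I'll check that it holds steady, then hand in.

Emit:
servo_tool([
  [-0.04, 0, -0.02, 0],
  [-0.04, 0, -0.02, 0],
  [-0.04, 0, -0.02, 0],
  [-0.04, 0, -0.02, 0],
  [-0.04, 0, -0.02, 0],
  [-0.04, 0, -0.02, 0],
])

```text
time: 22.13
ee_pos: [0.5039, 0.0092, 0.0102]
tcp_rot: [180.0, 0.2, 177.3]
wrist_force: [-4.3, 0.9, 21.4]
opening: 0.0205
grasp_force: 92.3
```

```bash
python3 -c "
from workcell import *
o=get_obs();print(o['ee_pos'],o['wrist_force'],o['opening']);print(job_done())"
```

```text
[0.50387096 0.00918314 0.01019798] [-4.26008659  0.85906712 21.41629003] 0.020453096212905638
the job is handed in; nothing more can be done
None
```

I handed the job in at about 22 s: the guard lies flat in the pocket with its head in the wide end, and the orange upper half is on both dowels, still held shut with about 21 N; the glue bottle, jar and fan were never approached.

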